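# Zero the orange counter with the stylus

## Robot

A 6-joint arm with a two-finger parallel gripper is mounted at the origin on a cart in front of the work surface, level with it; the furniture and walls round the work are solid. World frame = base frame: x ahead of the robot, y to its left, z up, the work surface at z = 0. Lengths are in mm, angles in rad, forces in N, time in s.
With the tool pointing down it reaches from about 275 to 725 mm from the base axis. Payload 5.6 kg.
Tool frame: the origin (TCP) lies midway between the tips of the shut fingers; the grasp point (between the pads) lies 19 mm behind it (ctrl.tcp_to_grasp is the distance from the TCP to the grasp point, in mm); z points along the fingers, x is the direction in which the jaws open and shut, and the axes are right-handed (so a half turn about z gives the same grasp; the last joint's range is limited). The gripper opens to 85 mm and grips with 20 to 120 N. Pads are 22 mm wide; open, the fingers measure 114 mm over their backs; the gripper's body (76 mm by 85 mm) begins 54 mm behind the grasp point. The pads swing forward as they close: fully open they stand 13 mm farther back than shut.
Start: joints at [1.458, 0.255, 0.108, 0, -1.424, -0.285], TCP at [213.038, 507.058, 208.883] pointing down, gripper open.
Joint ranges: [-2.95, 2.95], [-1.21, 1.97], [-1.09, 1.5], [-2.87, 1.71], [-2.94, -0.07], [-3.05, 3.05]. Speed limits (rad/s): [2.57, 2.57, 3.14, 3.14, 3.14, 3.14].

## Interface

Orientations are given as a unit quaternion [x, y, z, w].
In Python, from rig import ctrl, imaging gives the robot as it stands.
- The arm moves only by the tool send_rows, never from a script. Its argument "moves" is a list of rows, each an object of numbers: "x", "y", "z": the shift along the tool's x, y, z in cm; "twist": the turn about the tool's z in degrees; "jaw": the finger opening in cm, from 0 to 8.54. A call has 1 to 12 rows; each row shifts and turns the pose as measured when the row begins, along the tool's axes as they then stand; what a row does not reach is not made up. A row lasts 1/10 s, in which the tool goes at most 50 mm and 8.59 degrees, less where a joint would pass 70% of its speed; a pose out of reach is approached as far as the arm can. A call is refused whole if a number of a shift passes 5 or a number of a turn 8.59, either way. A call with a gripper value outside its range is refused whole. The fingers move at their own pace and stop on an object; "squeeze" is the grip in N (left out, the last holds). Time passes only in rows, so rows that do not move let the fingers close. It gives the time, the measured TCP pose, the force and the opening at its end, in the units of the state.
- ctrl.sense(): the state, without advancing time (a new reading comes with each control period).
- imaging.capture(name): name is "scene" or "side" or "wrist"; returns the picture (420x560x3 uint8, red, green, blue); there is no depth.
- imaging.get_calibration(name): a dict with "K" (3x3 intrinsics, pixels), "eye" and "rotation" of the camera in the world. Camera axes: x right, y down, z forward; pixel columns grow to the right and rows downward; lengths in mm; the calibration is good to about 2 mm. A picture is of the moment at which its call begins: read the wrist's pose just before it. get_calibration takes no time and is no camera call; for the wrist camera it gives the pose at the moment of the call.
- ctrl.finish_job(): hands the job in, once; it reports no verdict.
The state is a dict: "time": time; "joint_pos": joint angles; "joint_vel": joint speeds; "effort": joint torques, N m; "tcp_pos": TCP position; "tcp_rot": TCP orientation; "ft_force": force on the tool from outside, world axes, zero at the start; "wrist_torque": the same for the moment, N m; "width": opening from 0.0 (shut) to 1.0 (fully open).
Only numpy, scipy, OpenCV 4.12 (cv2) and the standard library are available. Lean on these libraries where they do the work, as an engineer would, in place of code of your own. Each camera call takes 0.05 s, during which the arm holds its last target. There are 200 camera calls.

## Task

Zero the orange counter: lift the blue-handled stylus out of its stand, push the recessed red button of the orange counter right down with the stylus tip and keep it down for a moment (about a quarter of a second), then put the stylus back upright in its stand, seated on its collar, and let go. Do not press the button of the grey counter.

Things in the scene. Friction and masses are not known exactly. Their poses are not given: they have to be found in the camera images.
- stylus: Stylus, standing upright in the stand at the start, 132 mm long, 0.1 kg. Origin at the centre of its tip, z along the shaft towards the handle. Round throughout, so its yaw means nothing: steel shaft 8 mm in diameter from the tip (z = 0) to z = 62 mm, black collar 38 mm in diameter from z = 62 to 70 mm, blue handle 24 mm in diameter from z = 70 to 132 mm; the handle is where to grip it (for instance at z = 106 mm).
- stand: Stylus stand, fixed to the bench: a 54 x 54 x 75 mm aluminium block on a 74 mm square, 6 mm thick foot. Origin at the centre of its underside, z up. In the middle of its top a round vertical bore, 22 mm wide with a chamfered mouth, 68 mm deep. The stylus hangs in it by its collar, which rests on the top face 75 mm above the bench; the tip is then 13 mm above the bench and 6 mm above the bottom of the bore.
- counter_orange: Orange counter, fixed to the bench: a box 70 (x) x 100 (y) x 34 mm high on a 76 x 106 mm black foot, with a display in its top near its +y end. Origin at the centre of its underside, z up. The round button well, 22 mm wide, opens in the top face at x = 0, y = -28 mm of this frame; the red button in it is 19 mm wide and its top lies 26 mm above the bench, 8 mm below the top face. A counter of the same form but grey stands beside it; the two change places.
- zero_orange (a joint): Red spring button of the orange counter, travel in m: 0 is up, 0.005 is fully down. It moves straight down, needs 1.5 N to start and 4.5 N to be fully down, and springs back up.
- zero_grey (a joint): Red spring button of the grey counter, the same: 0 is up, 0.005 is fully down. It is to be left up.

How it is judged (in metres and radians):
On the way:
1. the stylus tip, in the orange counter's well, holds the red button at least 3.5 mm down for 0.2 s (value of joint zero_orange above 0.0035 m and contact force between stylus and counter_orange above 0.5 N and z of stylus in the frame of counter_orange below 0.028 m and x of stylus in the frame of counter_orange between -0.012 and 0.012 m and y of stylus in the frame of counter_orange between -0.04 and -0.016 m), for 0.2 s.
At the end, for the whole second after the job is handed in: The stylus stands at rest in the stand's bore, tip within 12 mm of the bore's axis and 8 to 18 mm above the bench (13 mm when seated on its collar), upright within 0.12 rad; both counters' buttons are up again (less than 1 mm down) (horizontal distance between stylus and stand below 0.012 m and z of stylus in the frame of stand between 0.008 and 0.018 m and angle between stylus's own z axis and vertical below 0.12 rad and linear speed of stylus below 0.02 m/s and value of joint each of zero_orange, zero_grey below 0.001 m); the robot touches nothing.
It fails at once if the grey counter's button is pressed more than 2 mm (value of joint zero_grey above 0.002 m).
It also fails if it takes over 51 s, if anything falls off the work surface, if the arm or the gripper's body presses on something with over 40 N, if the wrist force passes 120 N, or if a joint passes its speed limit or range.

## Working session

There is one attempt and no reset: what is moved stays moved. The work goes in short steps, Python scripts to look and compute and a tool call to move; the robot and the scene stay as the last step left them, time stands still between calls to the robot, and variables do not carry over. Pictures are saved under pics/ and viewed, about 8 in all and at most 12, crops included, and the job is handed in when it is done.

Besides the shell and the picture viewer there is one more tool, called after "Call:" as name(argument=value, ...) on one line, values as JSON. send_rows: Moves the arm, as the interface text tells. Its arguments: {"type":"object","properties":{"moves":{"type":"array","items":{"type":"object","properties":{"x":{"type":"number"},"y":{"type":"number"},"z":{"type":"number"},"twist":{"type":"number"},"jaw":{"type":"number"}}}},"squeeze":{"type":"number"}},"required":["moves"]}

```bash
mkdir -p pics; ls; python3 - <<'E'
from rig import ctrl, imaging
import cv2
s=ctrl.sense(); print({k:s[k] for k in('time','tcp_pos','tcp_rot','width','ft_force')})
for n in('scene','side'):
    im=imaging.capture(n); cv2.imwrite(f'pics/{n}0.png',im[:,:,::-1]); c=imaging.get_calibration(n); print(n,c)
E
```

```text
pics
{'time': 0.0, 'tcp_pos': array([212.80265881, 506.56649123, 207.97580425]), 'tcp_rot': array([-5.53402909e-01,  8.32913126e-01, -5.62020339e-04, -7.93118991e-04]), 'width': 1.001810793042741, 'ft_force': array([ 1.19229642, -0.50794045,  0.12046836])}
scene {'K': array([[541.95595143,   0.        , 288.77751128],
       [  0.        , 541.95595143, 215.21578382],
       [  0.        ,   0.        ,   1.        ]]), 'eye': array([-486.98432093, -533.8138086 ,  697.21443499]), 'rotation': array([ 0.74550579, -0.44235762,  0.25573949, -0.42794646])}
side {'K': array([[458.78133045,   0.        , 282.23879564],
       [  0.        , 458.78133045, 211.8391903 ],
       [  0.        ,   0.        ,   1.        ]]), 'eye': array([  517.09796022, -1049.27305725,   733.3919274 ]), 'rotation': array([ 0.87981836,  0.02758683, -0.01341537, -0.47431915])}
```

View pics/scene0.png

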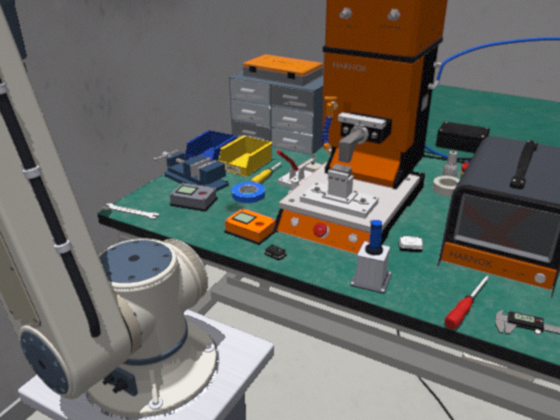

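View pics/side0.png

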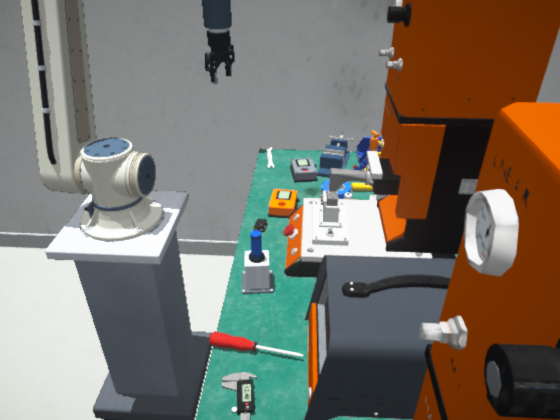

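The scene view has the stylus handle at about (376,236), the orange counter at (251,225) and the grey one at (194,195). In the side view they are at (256,243), (283,203) and (303,167). The open gripper is up at the left, and the orange machine stands behind the stand.

```bash
cat > h.py <<'E'
import numpy as np, cv2
from scipy.spatial.transform import Rotation as R
from rig import ctrl, imaging
def ray(c,u,v):
    d=np.linalg.inv(c['K'])@[u,v,1.]
    return c['eye'],R.from_quat(c['rotation']).apply(d/np.linalg.norm(d))
def onplane(c,u,v,z):
    o,d=ray(c,u,v); return o+d*(z-o[2])/d[2]
def proj(c,p):
    q=c['K']@R.from_quat(c['rotation']).inv().apply(np.asarray(p,float)-c['eye']); return q[:2]/q[2]
def tri(r1,r2):
    (a,d),(b,e)=r1,r2
    s=np.linalg.lstsq(np.c_[d,-e],b-a,rcond=None)[0]
    p,q=a+s[0]*d,b+s[1]*e; return (p+q)/2,np.linalg.norm(p-q)
def comps(im,lo,hi,amin=20):
    m=cv2.inRange(cv2.cvtColor(im,cv2.COLOR_RGB2HSV),lo,hi)
    n,l,st,ce=cv2.connectedComponentsWithStats(m)
    return [(tuple(map(int,st[i])),ce[i].round(1)) for i in range(1,n) if st[i][4]>=amin],l
E
python3 - <<'E'
from h import *
ims={n:cv2.imread(f'pics/{n}0.png')[:,:,::-1].copy() for n in('scene','side')}
cal={n:imaging.get_calibration(n) for n in ims}
for n,box in(('scene',(360,210,395,275)),('side',(245,222,270,265))):
    x0,y0,x1,y1=box
    print(n,'blue',comps(ims[n][y0:y1,x0:x1],(105,120,40),(130,255,255))[0],box)
for n,box in(('scene',(215,200,280,250)),('side',(262,182,302,220))):
    x0,y0,x1,y1=box
    print(n,'orange',comps(ims[n][y0:y1,x0:x1],(3,150,80),(22,255,255))[0],box)
print(tri(ray(cal['scene'],376,237),ray(cal['side'],256,244)))
print('orange',onplane(cal['scene'],251,222,34),onplane(cal['side'],283,200,34))
print('grey',onplane(cal['scene'],193,193,34),onplane(cal['side'],303,165,34))
print('tip7z from stand',onplane(cal['scene'],376,222,145),onplane(cal['side'],256,233,145))
c=imaging.get_calibration('wrist');print(c, R.from_quat(c['rotation']).as_matrix().round(3), R.from_quat(ctrl.sense()['tcp_rot']).as_matrix().round(3))
E
```

```text
scene blue [((8, 10, 14, 31, 329), array([15.4, 25.3]))] (360, 210, 395, 275)
side blue [((6, 8, 11, 28, 261), array([10.8, 21.4]))] (245, 222, 270, 265)
scene orange [((10, 9, 51, 33, 938), array([35.8, 26. ])), ((62, 22, 3, 9, 20), array([63.2, 26.8]))] (215, 200, 280, 250)
side orange [((7, 7, 33, 31, 613), array([22.2, 23. ]))] (262, 182, 302, 220)
(array([ 409.97184899, -246.48240601,  112.30059708]), np.float64(7.23584347679534))
orange [443.58121597  72.7344354   34.        ] [452.14849401  73.92820404  34.        ]
grey [495.92188606 283.92191887  34.        ] [504.64755582 295.43587667  34.        ]
tip7z from stand [ 407.34055065 -246.13781043  145.        ] [ 411.88339701 -244.14411873  145.        ]
{'K': array([[324.15749128,   0.        , 281.75598009],
       [  0.        , 324.15749128, 205.70866757],
       [  0.        ,   0.        ,   1.        ]]), 'eye': array([272.63753992, 483.17506327, 372.52907119]), 'rotation': array([-0.54842069,  0.82563828,  0.10968694, -0.07433003])} [[-0.387 -0.889 -0.243]
 [-0.922  0.374  0.1  ]
 [ 0.002  0.263 -0.965]] [[-0.387 -0.922 -0.001]
 [-0.922  0.387 -0.002]
 [ 0.002 -0.    -1.   ]]
```

Call:
send_rows(moves=[{"x": 4, "twist": -7.6}, {"x": 4, "twist": -7.6}, {"x": 4, "twist": -7.6}, {"x": 3.9, "y": -2.6}, {"x": 3.9, "y": -2.6}, {"x": 3.9, "y": -2.6}, {"x": 3.9, "y": -2.6}, {"x": 3.9, "y": -2.6}, {"x": 3.9, "y": -2.6}, {"x": 3.9, "y": -2.6}, {"x": 3.9, "y": -2.6}, {}])

```text
invalid input at $.moves[0]: expected keys x, y, z, twist, jaw
```

Call:
send_rows(moves=[{"x": 4, "y": 0, "z": 0, "twist": -7.6, "jaw": 6}, {"x": 4, "y": 0, "z": 0, "twist": -7.6, "jaw": 6}, {"x": 4, "y": 0, "z": 0, "twist": -7.6, "jaw": 6}, {"x": 3.9, "y": -2.6, "z": 0, "twist": 0, "jaw": 6}, {"x": 3.9, "y": -2.6, "z": 0, "twist": 0, "jaw": 6}, {"x": 3.9, "y": -2.6, "z": 0, "twist": 0, "jaw": 6}, {"x": 3.9, "y": -2.6, "z": 0, "twist": 0, "jaw": 6}, {"x": 3.9, "y": -2.6, "z": 0, "twist": 0, "jaw": 6}, {"x": 3.9, "y": -2.6, "z": 0, "twist": 0, "jaw": 6}, {"x": 3.9, "y": -2.6, "z": 0, "twist": 0, "jaw": 6}, {"x": 3.9, "y": -2.6, "z": 0, "twist": 0, "jaw": 6}, {"x": 0, "y": 0, "z": 0, "twist": 0, "jaw": 6}])

```text
time: 1.3
tcp_pos: [397.7, 64.4, 204.8]
tcp_rot: [0.715, -0.699, 0.002, 0.005]
ft_force: [0.2, 0.8, -0.1]
width: 0.698
```

```bash
python3 - <<'E'
from h import *
c=imaging.get_calibration('wrist'); s=ctrl.sense(); print(s['tcp_pos'].round(1), R.from_quat(s['tcp_rot']).as_matrix().round(3).tolist(),s['joint_pos'].round(2),c['eye'])
im=imaging.capture('wrist'); cv2.imwrite('pics/w1.png',im[:,:,::-1])
np.savez('pics/w1.npz',**c)
for nm,lo,hi in(('orange',(5,150,80),(22,255,255)),('red',(0,150,60),(4,255,255)),('red2',(172,150,60),(180,255,255))):
    for st,ce in comps(im,lo,hi,60)[0]: print(nm,st,ce,onplane(c,*ce,34 if nm=='orange' else 26).round(1))
E
```

```text
[397.7  64.4 204.8] [[0.022, -1.0, -0.004], [-1.0, -0.022, -0.01], [0.01, 0.004, -1.0]] [ 0.56 -0.04 -0.24  0.01 -1.38  1.03] [463.14954302  69.39558714 368.98917058]
orange (323, 65, 237, 49, 8289) [438.3  87.8] [493.2 -86.6  34. ]
orange (213, 88, 105, 81, 4647) [270.6 128. ] [451.4  77.   34. ]
red (67, 52, 17, 21, 282) [75.1 62.2] [509.3 267.9  26. ]
red (427, 93, 37, 30, 835) [445.1 107.4] [ 475.3 -100.1   26. ]
red (283, 123, 17, 18, 230) [291.2 131.4] [448.2  55.9  26. ]
```

View pics/w1.png

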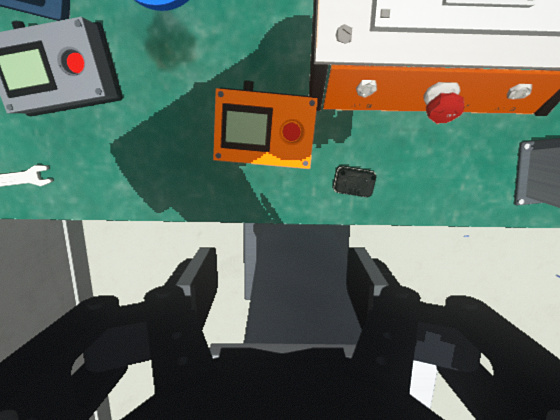

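The wrist view shows the orange counter with its red button at (291,132), which puts it at about (448,56). The grey counter is at the left edge and the stand's foot just shows at the right edge. Next I go to the stylus.

Call:
send_rows(moves=[{"x": 4.5, "y": 0, "z": 0, "twist": 0, "jaw": 6}, {"x": 4.5, "y": 0, "z": 0, "twist": 0, "jaw": 6}, {"x": 4.5, "y": 0, "z": 0, "twist": 0, "jaw": 6}, {"x": 4.5, "y": 0, "z": 0, "twist": 0, "jaw": 6}, {"x": 4.5, "y": 0, "z": 0, "twist": 0, "jaw": 6}, {"x": 4.5, "y": 0, "z": 0, "twist": 0, "jaw": 6}, {"x": 3.0, "y": 0, "z": 0, "twist": 1, "jaw": 6}, {"x": 0, "y": 0, "z": 0, "twist": 0, "jaw": 6}])

```text
time: 2.15
tcp_pos: [405.1, -235.3, 205.1]
tcp_rot: [0.715, -0.699, -0.0, 0.004]
ft_force: [0.6, 0.1, -1.0]
width: 0.705
```

```bash
python3 - <<'E'
from h import *
c=imaging.get_calibration('wrist'); s=ctrl.sense(); print(s['tcp_pos'].round(1), R.from_quat(s['tcp_rot']).as_matrix().round(3).tolist(),s['joint_pos'].round(2),c['eye'])
im=imaging.capture('wrist'); cv2.imwrite('pics/w2.png',im[:,:,::-1])
for st,ce in comps(im,(105,120,40),(130,255,255),60)[0]: print(st,ce,onplane(c,*ce,145).round(1))
for n in('scene','side'):
    im=imaging.capture(n); cv2.imwrite(f'pics/{n}1.png',im[:,:,::-1])
E
```

```text
[ 405.1 -235.3  205.1] [[0.022, -1.0, -0.006], [-1.0, -0.022, -0.006], [0.006, 0.006, -1.0]] [-0.18  0.1  -0.1   0.01 -1.38  1.78] [ 470.99231935 -231.0219641   369.11566565]
(279, 175, 31, 44, 1059) [293.5 197.7] [ 414.5 -242.   145. ]
```

View pics/w2.png

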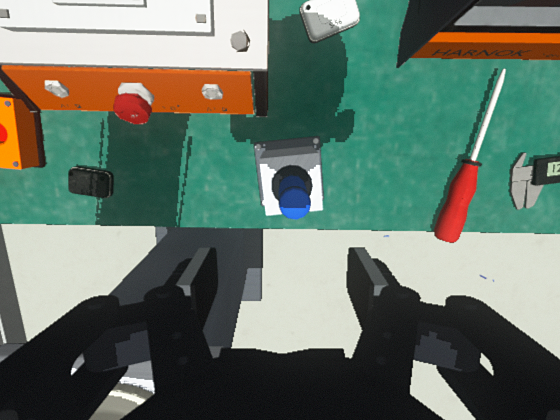

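The blue handle is at columns 279–309. Its top disc is centred near (294,204), giving about (410,-242), which agrees with the fixed cameras' (410,-245). I'll descend at (410,-244).

Call:
send_rows(moves=[{"x": 0.9, "y": -0.5, "z": 0, "twist": 0, "jaw": 6}, {"x": 0, "y": 0, "z": 3.5, "twist": 0, "jaw": 6}, {"x": 0, "y": 0, "z": 3.5, "twist": 0, "jaw": 6}, {"x": 0, "y": 0, "z": 2.8, "twist": 0, "jaw": 6}, {"x": 0, "y": 0, "z": 0, "twist": 0, "jaw": 6}])

```text
time: 2.8
tcp_pos: [414.6, -238.5, 107.0]
tcp_rot: [0.72, -0.694, 0.003, 0.002]
ft_force: [0.4, -0.3, 0.6]
width: 0.701
```

```bash
python3 - <<'E'
from h import *
c=imaging.get_calibration('wrist'); s=ctrl.sense(); print(s['tcp_pos'].round(1),s['ft_force'].round(1))
im=imaging.capture('wrist'); cv2.imwrite('pics/w3.png',im[:,:,::-1])
for st,ce in comps(im,(105,120,40),(130,255,255),60)[0]: print(st,ce,onplane(c,*ce,145).round(1))
print('tool axis at z145',proj(c,[*s['tcp_pos'][:2],145]), 'pred handle',proj(c,[410,-244,145]))
E
```

```text
[ 414.6 -238.5  107. ] [ 0.4 -0.3  0.6]
(272, 221, 46, 45, 1239) [292.  240.4] [ 430.1 -240.   145. ]
(270, 255, 53, 52, 2094) [296.1 279.8] [ 412.1 -242.6  145. ]
tool axis at z145 [286.91401744 274.15398739] pred handle [299.17426479 284.23928028]
```

View pics/w3.png

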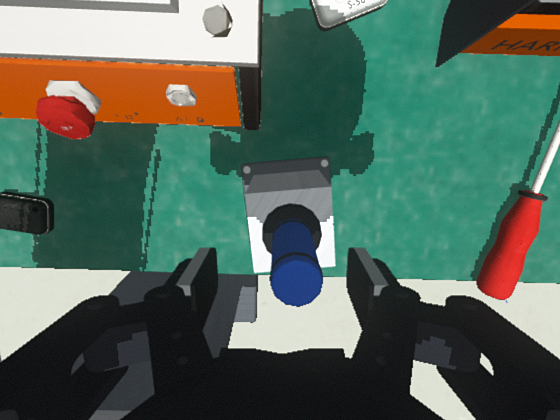

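The handle's top disc is centred at (296.5,280.5), about (412,-242.7). The TCP is 2.5 mm too far in x and 4 mm short in y, so I correct that, lower and close.

Call:
send_rows(moves=[{"x": 0.4, "y": 0.25, "z": 0.5, "twist": 0, "jaw": 6}, {"x": 0, "y": 0, "z": 0.2, "twist": 0, "jaw": 6}, {"x": 0, "y": 0, "z": 0, "twist": 0, "jaw": 6}])

```text
time: 3.15
tcp_pos: [416.9, -244.2, 106.3]
tcp_rot: [0.721, -0.693, 0.008, 0.0]
ft_force: [1.0, -0.4, 0.2]
width: 0.699
```

```bash
python3 - <<'E'
from h import *
for i in range(3):
    s=ctrl.sense(); print(s['time'],s['tcp_pos'].round(1),s['joint_vel'].round(3)); print(R.from_quat(s['tcp_rot']).as_matrix().round(3).tolist()); imaging.capture('side')
E
```

```text
3.15 [ 416.9 -244.2  106.3] [-0.003 -0.009  0.014  0.002 -0.009  0.004]
[[0.04, -0.999, 0.012], [-0.999, -0.04, -0.012], [0.012, -0.011, -1.0]]
3.2 [ 417.  -244.2  106.4] [ 0.002 -0.001 -0.003 -0.     0.002 -0.001]
[[0.04, -0.999, 0.012], [-0.999, -0.04, -0.012], [0.012, -0.011, -1.0]]
3.25 [ 416.8 -244.2  106.2] [ 0.001  0.002 -0.007 -0.003  0.002 -0.001]
[[0.039, -0.999, 0.012], [-0.999, -0.04, -0.012], [0.012, -0.011, -1.0]]
```

Call:
send_rows(moves=[{"x": 0, "y": 0.5, "z": 0.6, "twist": 0, "jaw": 6}])

```text
time: 3.4
tcp_pos: [412.7, -244.7, 100.8]
tcp_rot: [0.721, -0.693, 0.009, -0.0]
ft_force: [0.2, 0.2, 1.0]
width: 0.702
```

Call:
send_rows(moves=[{"x": 0, "y": 0, "z": 0, "twist": 0, "jaw": 6}])

```text
time: 3.5
tcp_pos: [411.5, -244.4, 100.0]
tcp_rot: [0.721, -0.693, 0.008, -0.0]
ft_force: [-0.2, 0.7, 0.3]
width: 0.701
```

Call:
send_rows(moves=[{"x": 0, "y": 0, "z": 0, "twist": 0, "jaw": 1.0}, {"x": 0, "y": 0, "z": 0, "twist": 0, "jaw": 1.0}, {"x": 0, "y": 0, "z": 0, "twist": 0, "jaw": 1.0}, {"x": 0, "y": 0, "z": 0, "twist": 0, "jaw": 1.0}, {"x": 0, "y": 0, "z": 0, "twist": 0, "jaw": 1.0}], squeeze=60)

```text
time: 4.0
tcp_pos: [411.4, -244.6, 100.3]
tcp_rot: [0.721, -0.693, 0.008, 0.0]
ft_force: [1.0, 0.5, -0.1]
width: 0.257
```

Call:
send_rows(moves=[{"x": 0, "y": 0, "z": -1.5, "twist": 0, "jaw": 1.0}, {"x": 0, "y": 0, "z": -2.5, "twist": 0, "jaw": 1.0}, {"x": 0, "y": 0, "z": -2.5, "twist": 0, "jaw": 1.0}, {"x": 0, "y": 0, "z": -2.5, "twist": 0, "jaw": 1.0}, {"x": 0, "y": 0, "z": 0, "twist": 0, "jaw": 1.0}, {"x": 0, "y": 0, "z": 0, "twist": 0, "jaw": 1.0}])

```text
time: 4.6
tcp_pos: [408.7, -242.4, 190.8]
tcp_rot: [0.721, -0.693, 0.005, 0.001]
ft_force: [-0.9, -0.3, -2.9]
width: 0.259
```

```bash
python3 - <<'E'
from h import *
s=ctrl.sense(); t=s['tcp_pos']; M=R.from_quat(s['tcp_rot']).as_matrix(); print(t.round(1),M.round(3).tolist(),s['width'],s['ft_force'].round(1))
out=[]
for n in('scene','side','wrist'):
    c=imaging.get_calibration(n); im=imaging.capture(n); cv2.imwrite(f'pics/{n}2.png',im[:,:,::-1])
    p=proj(c,t+M@[0,0,60]); print(n,'pred',p,'pred tip',proj(c,t+M@[0,0,87]))
    u,v=map(int,p); u=min(max(u,50),510);v=min(max(v,65),355)
    w=(100 if n=='wrist' else 50)
    cr=im[v-65:v+65,u-50:u+50]; out.append(cv2.resize(cr,(260,338),interpolation=cv2.INTER_NEAREST)); print('crop origin',u-50,v-65,'scale2.6')
cv2.imwrite('pics/lift.png',np.hstack(out)[:,:,::-1])
E
```

```text
[ 408.7 -242.4  190.8] [[0.039, -0.999, 0.007], [-0.999, -0.039, -0.008], [0.009, -0.006, -1.0]] 0.259056598808263 [-0.9 -0.3 -2.9]
scene pred [374.18432584 227.30385135] pred tip [373.23156631 238.64749155]
crop origin 324 162 scale2.6
side pred [254.98307847 237.85955333] pred tip [255.41575773 247.65419235]
crop origin 204 172 scale2.6
wrist pred [284.12062851 210.61866493] pred tip [283.85667287 201.23563172]
crop origin 234 145 scale2.6
```

View pics/lift.png

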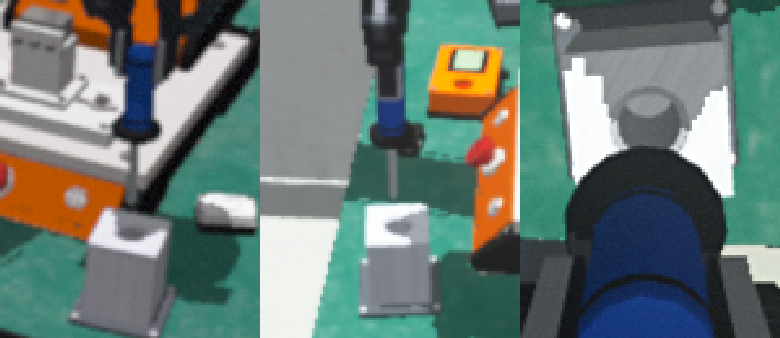

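The stylus is lifted clear and vertical. Its tip is at scene (375,241) and side (255,247), as predicted, and the empty bore shows below it in the wrist view. Before moving across I check the clearance to the machine's ram and cross-check the button.

```bash
python3 - <<'E'
from h import *
cs,cd=imaging.get_calibration('scene'),imaging.get_calibration('side')
print('ram tip',tri(ray(cs,345,150),ray(cd,335,176)))
w=dict(np.load('pics/w1.npz')); im=cv2.imread('pics/w1.png')[:,:,::-1].copy()
l=cv2.inRange(cv2.cvtColor(im,cv2.COLOR_RGB2HSV),(0,150,60),(28,255,255)); l[:, :200]=0; l[:,319:]=0
cnt=max(cv2.findContours(l,cv2.RETR_EXTERNAL,cv2.CHAIN_APPROX_NONE)[0],key=cv2.contourArea)[:,0]
P=np.array([onplane(w,*p,34)[:2] for p in cnt],np.float32); print(cv2.minAreaRect(P))
for n,c,box in(('scene',cs,(235,215,275,245)),('side',cd,(275,195,300,215))):
    im=cv2.imread(f'pics/{n}0.png')[:,:,::-1].copy(); x0,y0,x1,y1=box
    for lo,hi in(((0,150,60),(4,255,255)),((172,120,60),(180,255,255))):
        for st,ce in comps(im[y0:y1,x0:x1],lo,hi,5)[0]: print(n,st,onplane(c,ce[0]+x0,ce[1]+y0,26).round(1))
E
```

```text
ram tip (array([583.21713247, -97.9910496 , 207.08868263]), np.float64(9.333975817245484))
((450.0506591796875, 83.43168640136719), (100.62765502929688, 70.43223571777344), 86.04458618164062)
```

Call:
send_rows(moves=[{"x": -3, "y": 0, "z": 0, "twist": 0, "jaw": 1.0}, {"x": -4.5, "y": 0, "z": 0, "twist": 0, "jaw": 1.0}, {"x": -4.5, "y": 0, "z": 0, "twist": 0, "jaw": 1.0}, {"x": -4.5, "y": 0, "z": 0, "twist": 0, "jaw": 1.0}, {"x": -4.5, "y": -0.5, "z": 0, "twist": 0, "jaw": 1.0}, {"x": -4.5, "y": -1, "z": 0, "twist": 0, "jaw": 1.0}, {"x": -3, "y": -2, "z": 0, "twist": 0, "jaw": 1.0}, {"x": -1, "y": -1.5, "z": 0, "twist": 0, "jaw": 1.0}, {"x": 0, "y": 0, "z": 0, "twist": 0, "jaw": 1.0}])

```text
time: 5.65
tcp_pos: [443.3, 64.3, 178.7]
tcp_rot: [0.72, -0.694, 0.0, 0.007]
ft_force: [-0.1, -0.0, -1.0]
width: 0.26
```

Call:
send_rows(moves=[{"x": 0.85, "y": -0.5, "z": 0, "twist": 0, "jaw": 1.0}, {"x": 0, "y": 0, "z": 0, "twist": 0, "jaw": 1.0}])

```text
time: 5.85
tcp_pos: [447.7, 55.1, 177.3]
tcp_rot: [0.72, -0.694, -0.0, 0.009]
ft_force: [-0.6, -0.0, -1.8]
width: 0.255
```

```bash
python3 - <<'E'
from h import *
s=ctrl.sense(); t=s['tcp_pos']; M=R.from_quat(s['tcp_rot']).as_matrix(); print(t.round(1),M.round(3).tolist(),s['width'],s['ft_force'].round(1)); print('tip',t+M@[0,0,87])
out=[]
for n in('scene','side','wrist'):
    c=imaging.get_calibration(n); im=imaging.capture(n); cv2.imwrite(f'pics/{n}3.png',im[:,:,::-1])
    p=proj(c,t+M@[0,0,87]); print(n,'pred tip',p,'button',proj(c,[448,55.7,26]))
    u,v=map(int,p+[0,15]); u=min(max(u,50),510);v=min(max(v,65),355)
    out.append(cv2.resize(im[v-65:v+65,u-50:u+50],(260,338),interpolation=cv2.INTER_NEAREST)); print('crop origin',u-50,v-65,'scale2.6')
cv2.imwrite('pics/over.png',np.hstack(out)[:,:,::-1])
E
```

```text
[447.7  55.1 177.3] [[0.037, -0.999, -0.013], [-0.999, -0.037, -0.012], [0.011, 0.013, -1.0]] 0.25529217921670333 [-0.6 -0.  -1.8]
tip [446.65651587  54.07440959  90.28322342]
scene pred tip [257.75591455 202.57033904] button [258.17059494 225.8169352 ]
crop origin 207 152 scale2.6
side pred tip [280.67375615 186.51321647] button [281.16291248 205.67824444]
crop origin 230 136 scale2.6
wrist pred tip [284.4907168  201.00917238] button [281.66871295 182.71685282]
crop origin 234 151 scale2.6
```

View pics/over.png

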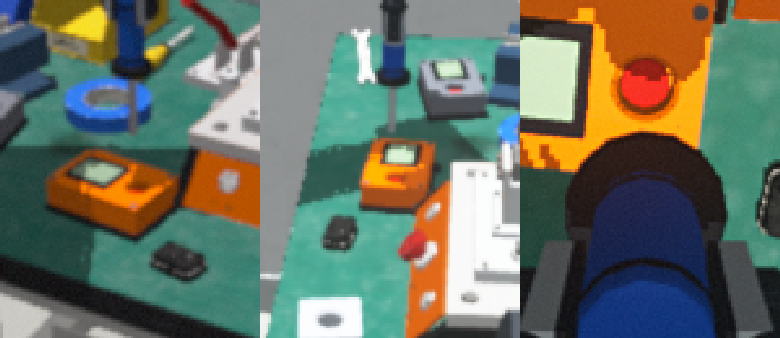

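The tip is at scene (258.5,203) and side (280.5,186), and the button at wrist (282,184), all within a pixel or so of prediction. I add a 2.5 mm correction and descend in stages.

Call:
send_rows(moves=[{"x": -0.25, "y": -0.25, "z": 0, "twist": 0, "jaw": 1.0}, {"x": 0, "y": 0, "z": 2, "twist": 0, "jaw": 1.0}, {"x": 0, "y": 0, "z": 2, "twist": 0, "jaw": 1.0}, {"x": 0, "y": 0, "z": 1, "twist": 0, "jaw": 1.0}, {"x": 0, "y": 0, "z": 0, "twist": 0, "jaw": 1.0}])

```text
time: 6.5
tcp_pos: [450.3, 56.9, 128.0]
tcp_rot: [0.719, -0.695, 0.0, 0.006]
ft_force: [-0.2, 0.5, -1.2]
width: 0.26
```

```bash
python3 - <<'E'
from h import *
s=ctrl.sense(); t=s['tcp_pos']; M=R.from_quat(s['tcp_rot']).as_matrix(); print(t.round(1),M[:,2].round(3),s['ft_force'].round(1)); print('tip',t+M@[0,0,87])
E
```

```text
[450.3  56.9 128. ] [-0.007 -0.009 -1.   ] [-0.2  0.5 -1.2]
tip [449.61628001  56.08502779  40.98036681]
```

Call:
send_rows(moves=[{"x": 0, "y": 0.15, "z": 0.5, "twist": 0, "jaw": 1.0}, {"x": 0, "y": 0, "z": 0.7, "twist": 0, "jaw": 1.0}, {"x": 0, "y": 0, "z": 0.5, "twist": 0, "jaw": 1.0}, {"x": 0, "y": 0, "z": 0, "twist": 0, "jaw": 1.0}])

```text
time: 6.9
tcp_pos: [450.3, 57.0, 112.1]
tcp_rot: [0.719, -0.695, 0.002, 0.004]
ft_force: [-0.2, -0.2, -0.2]
width: 0.259
```

Call:
send_rows(moves=[{"x": 0, "y": 0, "z": 0.25, "twist": 0, "jaw": 1.0}, {"x": 0, "y": 0, "z": 0.2, "twist": 0, "jaw": 1.0}, {"x": 0, "y": 0, "z": 0.1, "twist": 0, "jaw": 1.0}])

```text
time: 7.2
tcp_pos: [451.3, 57.1, 107.8]
tcp_rot: [0.719, -0.695, 0.003, 0.003]
ft_force: [-0.8, 1.6, 4.0]
width: 0.259
```

Call:
send_rows(moves=[{"x": 0, "y": 0.1, "z": 0.15, "twist": 0, "jaw": 1.0}, {"x": 0, "y": 0.1, "z": 0.1, "twist": 0, "jaw": 1.0}])

```text
time: 7.4
tcp_pos: [451.4, 57.1, 107.7]
tcp_rot: [0.72, -0.694, 0.004, 0.001]
ft_force: [-0.8, -0.3, 7.0]
width: 0.255
```

The height no longer changes while the force rises to about 8 N net, so the button has bottomed. I hold it there.

Call:
send_rows(moves=[{"x": 0, "y": 0, "z": 0.12, "twist": 0, "jaw": 1.0}, {"x": 0, "y": 0, "z": 0.12, "twist": 0, "jaw": 1.0}, {"x": 0, "y": 0, "z": 0.12, "twist": 0, "jaw": 1.0}, {"x": 0, "y": 0, "z": 0.12, "twist": 0, "jaw": 1.0}, {"x": 0, "y": 0, "z": 0.12, "twist": 0, "jaw": 1.0}])

```text
time: 7.9
tcp_pos: [453.8, 57.2, 107.5]
tcp_rot: [0.72, -0.694, 0.007, -0.002]
ft_force: [-4.2, 0.4, 9.7]
width: 0.259
```

```bash
python3 - <<'E'
from h import *
s=ctrl.sense(); t=s['tcp_pos']; M=R.from_quat(s['tcp_rot']).as_matrix(); print(t.round(1),M[:,2].round(3),s['ft_force'].round(1)); print('tip',t+M@[0,0,87])
out=[]
for n in('scene','side','wrist'):
    c=imaging.get_calibration(n); im=imaging.capture(n)
    u,v=map(int,proj(c,t+M@[0,0,60])); u=min(max(u,50),510);v=min(max(v,65),355)
    out.append(cv2.resize(im[v-65:v+65,u-50:u+50],(260,338),interpolation=cv2.INTER_NEAREST))
cv2.imwrite('pics/press.png',np.hstack(out)[:,:,::-1])
E
```

```text
[453.8  57.2 107.5] [ 0.012 -0.007 -1.   ] [-4.2  0.4  9.7]
tip [454.89673409  56.5033496   20.55097828]
```

View pics/press.png

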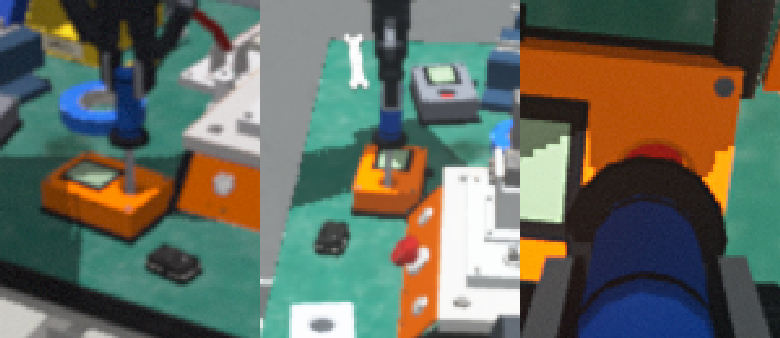

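The tip is in the orange well and the button held down at full depth for more than 0.5 s. The arm has crept about 6 mm in +x. I retract and go back to the stand.

Call:
send_rows(moves=[{"x": 0, "y": 0.4, "z": -0.5, "twist": 0, "jaw": 1.0}, {"x": 0, "y": 0, "z": -2, "twist": 0, "jaw": 1.0}, {"x": 0, "y": 0, "z": -3.5, "twist": 0, "jaw": 1.0}, {"x": 0, "y": 0, "z": -3.2, "twist": 0, "jaw": 1.0}, {"x": 0, "y": 0, "z": 0, "twist": 0, "jaw": 1.0}])

```text
time: 8.55
tcp_pos: [446.8, 57.4, 201.8]
tcp_rot: [0.72, -0.694, 0.006, -0.0]
ft_force: [-0.7, 0.8, -0.9]
width: 0.257
```

Call:
send_rows(moves=[{"x": 2, "y": 2.3, "z": 0, "twist": 0, "jaw": 1.0}, {"x": 3.5, "y": 2.3, "z": 0, "twist": 0, "jaw": 1.0}, {"x": 4.5, "y": 0, "z": 0, "twist": 0, "jaw": 1.0}, {"x": 4.5, "y": 0, "z": 0, "twist": 0, "jaw": 1.0}, {"x": 4.5, "y": 0, "z": 0, "twist": 0, "jaw": 1.0}, {"x": 4.5, "y": 0, "z": 0, "twist": 0, "jaw": 1.0}, {"x": 4.5, "y": 0, "z": 0, "twist": 0, "jaw": 1.0}, {"x": 2, "y": 0, "z": 0, "twist": 0, "jaw": 1.0}, {"x": 0, "y": 0, "z": 0, "twist": 0, "jaw": 1.0}, {"x": 0, "y": 0, "z": 0, "twist": 0, "jaw": 1.0}])

```text
time: 9.55
tcp_pos: [407.2, -252.3, 196.0]
tcp_rot: [0.721, -0.693, 0.002, -0.001]
ft_force: [-0.5, 0.2, -1.2]
width: 0.262
```

```bash
python3 - <<'E'
from h import *
s=ctrl.sense(); t=s['tcp_pos']; M=R.from_quat(s['tcp_rot']).as_matrix(); print(t.round(1),M.round(3).tolist(),s['ft_force'].round(1)); print('tip',t+M@[0,0,87])
E
```

```text
[ 407.2 -252.3  196. ] [[0.039, -0.999, 0.005], [-0.999, -0.039, -0.001], [0.001, -0.005, -1.0]] [-0.5  0.2 -1.2]
tip [ 407.67118205 -252.41935353  109.03782676]
```

Call:
send_rows(moves=[{"x": -0.8, "y": -0.4, "z": 0, "twist": 0, "jaw": 1.0}, {"x": 0, "y": 0, "z": 0, "twist": 0, "jaw": 1.0}])

```text
time: 9.75
tcp_pos: [410.8, -242.1, 195.3]
tcp_rot: [0.721, -0.693, 0.001, -0.001]
ft_force: [0.8, -0.2, -1.7]
width: 0.257
```

```bash
python3 - <<'E'
from h import *
s=ctrl.sense(); t=s['tcp_pos']; M=R.from_quat(s['tcp_rot']).as_matrix(); print(t.round(1),M[:,2].round(3),s['ft_force'].round(1)); print('tip',t+M@[0,0,87])
out=[]
for n in('scene','side','wrist'):
    c=imaging.get_calibration(n); im=imaging.capture(n); cv2.imwrite(f'pics/{n}4.png',im[:,:,::-1])
    print(n,'tip',proj(c,t+M@[0,0,87]),'bore',proj(c,[411.4,-244.6,75]))
    u,v=map(int,proj(c,[411,-245,80])); u=min(max(u,40),520);v=min(max(v,52),368)
    o=(u-40,v-52); cr=im[o[1]:o[1]+104,o[0]:o[0]+80]; print('origin',o)
    out.append(cv2.resize(cr,(264,343),interpolation=cv2.INTER_NEAREST))
    print(np.array([onplane(c,a,b,75)[:2] for a,b in[(o[0]+20,o[1]+26),(o[0]+60,o[1]+26),(o[0]+20,o[1]+78)]]).round(1).tolist())
cv2.imwrite('pics/bore.png',np.hstack(out)[:,:,::-1])
E
```

```text
[ 410.8 -242.1  195.3] [ 0.004  0.    -1.   ] [ 0.8 -0.2 -1.7]
tip [ 411.16753323 -242.13834707  108.26841309]
scene tip [373.29228197 236.20651004] bore [373.14890171 250.12746163]
origin (333, 196)
[[495.9, -164.6], [539.0, -243.0], [315.1, -240.2]]
side tip [256.25438718 245.81617783] bore [256.65861928 258.16695485]
origin (216, 204)
[[348.9, -139.1], [447.1, -132.7], [376.3, -326.6]]
wrist tip [283.44351334 201.21693332] bore [285.9640523 192.0054193]
origin (246, 141)
[[433.3, -226.0], [434.7, -261.3], [385.2, -227.3]]
```

View pics/bore.png

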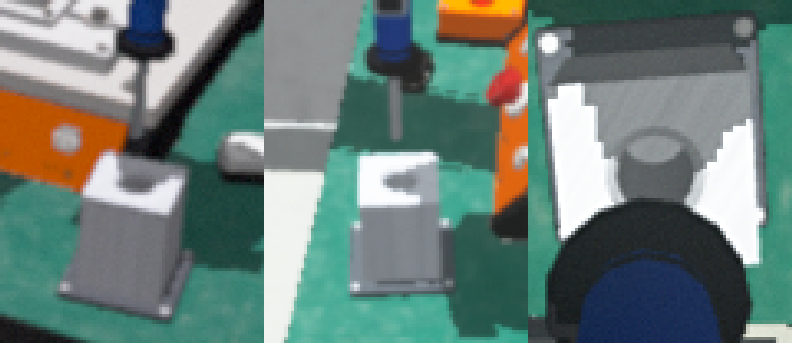

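The chamfered bore mouth is centred near wrist (285,194), about (409,-243.4). The side view's top-face centre at (256.6,258.5) matches (411,-244.6). I take the bore as (410,-244); the tip is already within 2 mm.

Call:
send_rows(moves=[{"x": 0.2, "y": 0.1, "z": 0, "twist": 0, "jaw": 1.0}, {"x": 0, "y": 0, "z": 1.2, "twist": 0, "jaw": 1.0}, {"x": 0, "y": 0, "z": 1.2, "twist": 0, "jaw": 1.0}, {"x": 0, "y": 0, "z": 0, "twist": 0, "jaw": 1.0}])

```text
time: 10.3
tcp_pos: [410.1, -244.1, 170.0]
tcp_rot: [0.722, -0.692, 0.002, -0.002]
ft_force: [-0.1, -0.7, -1.5]
width: 0.255
```

Call:
send_rows(moves=[{"x": 0, "y": 0, "z": 1.2, "twist": 0, "jaw": 1.0}, {"x": 0, "y": 0, "z": 1.5, "twist": 0, "jaw": 1.0}, {"x": 0, "y": 0, "z": 1.5, "twist": 0, "jaw": 1.0}, {"x": 0, "y": 0, "z": 0, "twist": 0, "jaw": 1.0}])

```text
time: 10.7
tcp_pos: [410.1, -244.4, 126.5]
tcp_rot: [0.722, -0.692, 0.002, -0.002]
ft_force: [0.3, 0.4, -0.6]
width: 0.256
```

Call:
send_rows(moves=[{"x": 0, "y": 0, "z": 1.2, "twist": 0, "jaw": 1.0}, {"x": 0, "y": 0, "z": 0.7, "twist": 0, "jaw": 1.0}, {"x": 0, "y": 0, "z": 0.4, "twist": 0, "jaw": 1.0}, {"x": 0, "y": 0, "z": 0.2, "twist": 0, "jaw": 1.0}])

```text
time: 11.1
tcp_pos: [411.8, -245.6, 103.4]
tcp_rot: [0.722, -0.692, 0.004, -0.002]
ft_force: [0.2, 0.1, -1.9]
width: 0.257
```

Call:
send_rows(moves=[{"x": 0, "y": 0, "z": 0.15, "twist": 0, "jaw": 1.0}, {"x": 0, "y": 0, "z": 0.12, "twist": 0, "jaw": 1.0}])

```text
time: 11.3
tcp_pos: [412.3, -245.9, 101.3]
tcp_rot: [0.722, -0.692, 0.005, -0.002]
ft_force: [0.1, -0.4, -0.9]
width: 0.26
```

Call:
send_rows(moves=[{"x": 0, "y": 0, "z": 0.1, "twist": 0, "jaw": 1.0}])

```text
time: 11.4
tcp_pos: [412.5, -246.0, 100.6]
tcp_rot: [0.722, -0.692, 0.005, -0.002]
ft_force: [-1.0, -1.3, -2.4]
width: 0.263
```

Call:
send_rows(moves=[{"x": 0, "y": 0, "z": 0.1, "twist": 0, "jaw": 1.0}])

```text
time: 11.5
tcp_pos: [412.8, -246.1, 100.1]
tcp_rot: [0.722, -0.692, 0.006, -0.002]
ft_force: [-1.9, 2.4, 6.8]
width: 0.262
```

Call:
send_rows(moves=[{"x": 0, "y": 0, "z": 0.1, "twist": 0, "jaw": 1.0}])

```text
time: 11.6
tcp_pos: [412.9, -246.2, 100.1]
tcp_rot: [0.722, -0.692, 0.006, -0.002]
ft_force: [-2.8, 3.1, 10.0]
width: 0.258
```

The collar is seated: height steady at 100.1 with about 10 N of contact. I open the jaws and rise.

Call:
send_rows(moves=[{"x": 0, "y": 0, "z": 0, "twist": 0, "jaw": 5.5}, {"x": 0, "y": 0, "z": 0, "twist": 0, "jaw": 5.5}, {"x": 0, "y": 0, "z": 0, "twist": 0, "jaw": 5.5}, {"x": 0, "y": 0, "z": 0, "twist": 0, "jaw": 5.5}])

```text
time: 12.0
tcp_pos: [413.7, -246.5, 100.8]
tcp_rot: [0.722, -0.692, 0.007, -0.003]
ft_force: [-0.4, -0.2, 0.5]
width: 0.642
```

Call:
send_rows(moves=[{"x": 0, "y": 0, "z": -2, "twist": 0, "jaw": 5.5}, {"x": 0, "y": 0, "z": -3, "twist": 0, "jaw": 5.5}, {"x": 0, "y": 0, "z": -3.5, "twist": 0, "jaw": 5.5}, {"x": 0, "y": 0, "z": -3, "twist": 0, "jaw": 5.5}, {"x": 0, "y": 0, "z": 0, "twist": 0, "jaw": 5.5}, {"x": 0, "y": 0, "z": 0, "twist": 0, "jaw": 5.5}])

```text
time: 12.6
tcp_pos: [411.0, -245.8, 218.7]
tcp_rot: [0.722, -0.692, 0.005, -0.002]
ft_force: [-0.0, -0.4, -0.8]
width: 0.643
```

```bash
python3 - <<'E'
from h import *
s=ctrl.sense(); t=s['tcp_pos']; print(t.round(1),s['ft_force'].round(1),s['width'])
out=[]
for n in('scene','side','wrist'):
    c=imaging.get_calibration(n); im=imaging.capture(n)
    u,v=map(int,proj(c,[411,-245,110])); u=min(max(u,40),520);v=min(max(v,52),368)
    o=(u-40,v-52); out.append(cv2.resize(im[o[1]:o[1]+104,o[0]:o[0]+80],(264,343),interpolation=cv2.INTER_NEAREST))
    if n!='wrist':
        cs=comps(im[v-30:v+30,u-20:u+20],(105,120,40),(130,255,255))[0]; print(n,[(st,ce+[u-20,v-30]) for st,ce in cs])
cv2.imwrite('pics/end.png',np.hstack(out)[:,:,::-1])
E
```

```text
[ 411.  -245.8  218.7] [-0.  -0.4 -0.8] 0.6429447813114719
scene [((16, 15, 14, 31, 328), array([376.5, 235.1]))]
side [((15, 15, 11, 29, 278), array([256.4, 243.7]))]
```

View pics/end.png

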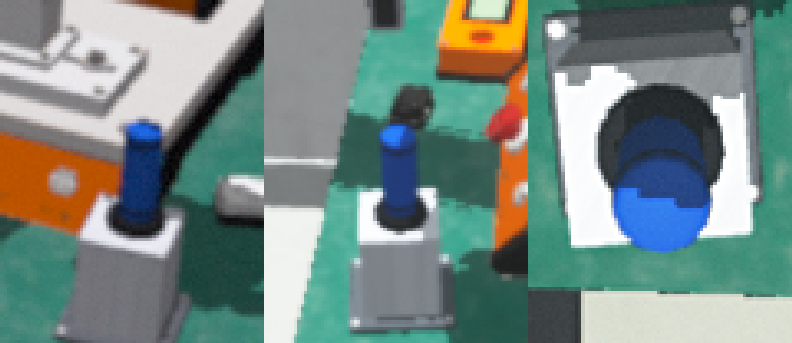

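The stylus stands upright, seated on its collar. The blue centroids at scene (376.5,235.1) and side (256.4,243.7) are within about 1 px of the start. The gripper is clear above it, and the orange button is visible and up again. Handing in.

```bash
python3 -c "
from rig import ctrl
print(ctrl.finish_job())"
```

```text
the job is handed in; nothing more can be done
None
```

I lifted the stylus, pressed the orange counter's button down, put the stylus back in its stand and let go. The job was handed in at about 12.8 s of robot time; no verdict was reported.

- **Press:** The button bottomed with the tip about 20.6 mm above the bench. Net force rose from about 5 to 11 N over roughly 0.7 s, with the height steady. During the hold the arm crept in +x until the tip was about 7 mm off the button's centre and just touching the well wall. That is within the ±12 mm limit. The button travel itself cannot be read; I judged it from height and force.
- **Stylus back in the stand:** The collar touched at a TCP height of 100.1 mm, against 100.3 mm when I first gripped it. After release the stylus is upright, and its handle is within about 1 px of where it started in both fixed views.
- **At the end:** The gripper is open and about 75 mm above the handle, with no contact force. The orange button looks up again in the side view. The tool never went over the grey counter with the stylus.

The cameras and the arm's own readings differed by up to 2–3 mm (the scene view was off by about 1 px). That was well inside the 7 mm clearances.

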